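Lay out bending mandrels in order of diameter

ROBOT

A 7-joint arm with a two-finger parallel gripper is mounted at the origin on a cart in front of the work surface, level with it; the furniture and walls round the work are solid. World frame = base frame: x ahead of the robot, y to its left, z up, the work surface at z = 0. Lengths are in m, angles in rad, forces in N, time in s.
With the tool pointing down it reaches from about 0.425 to 0.925 m from the base axis. Payload 6.8 kg.
Tool frame: the origin (TCP) lies at the very end of the fingers, on their centre line; the grasp point (between the pads) lies 19 mm behind it; z points along the fingers, y is the line along which they close (so a half turn about z gives the same grasp; the last joint's range is limited). The gripper opens to 85 mm and grips with 20 to 120 N. Pads are 22 mm wide; open, the fingers measure 114 mm over their backs; the gripper's body (76 mm by 85 mm) begins 54 mm behind the grasp point. The pads swing forward as they close: fully open they stand 13 mm farther back than shut.
Start: joints at [-1.427, 0.477, 0.022, 1.555, -0.011, 1.109, -0.083], TCP at [0.168, 0.654, 0.231] pointing down, gripper open.
Joint ranges: [-2.96, 2.96], [-0.34, 2.1], [-1.41, 1.46], [0.24, 2.44], [-1.37, 4.51], [0.17, 1.92], [-2.96, 2.96]. Speed limits (rad/s): [2.39, 2.39, 3.14, 3.14, 3.14, 3.14, 3.14].

INTERFACE

Orientations are given as a unit quaternion [w, x, y, z].
In Python, from station import bot gives the robot as it stands. The module is installed in compiled form; this text tells all that it offers.
- The arm moves only by the shell command python3 -m jog 'ROWS' [OPENING] [FORCE]. ROWS is JSON, a list of rows, each a list of 4 numbers: the shift along the tool's x, y, z in cm, then the turn about the tool's z in rad. In form: [[x, y, z, spin], ...]. A call has 1 to 20 rows; each row is the pose to reach, as a shift and turn from the pose commanded when the call began, along the tool's axes at that moment; what a row does not reach only later rows make up. A row lasts 1/12 s, in which the tool goes at most 41.7 mm and 7.16 degrees, less where a joint would pass 70% of its speed; a pose out of reach is approached as far as the arm can. A call with a gripper value outside its range is refused whole. OPENING is the closure, from -1 (fully open) to 1 (shut), set as the call begins (- or left out, the last holds). The fingers move at their own pace and stop on an object; FORCE is the grip in N (left out, the last holds). Time passes only in rows, so rows that repeat a pose let the fingers close. It gives the time, the measured TCP pose, the force, the opening and the grip force at its end, in the units of the state.
- bot.get_obs(): the state, without advancing time (a new reading comes with each control period).
- bot.read_camera(name): name is "scene" or "top"; returns a dict with "pixels" (384x512x3 uint8, red, green, blue), "depth" (384x512 float32, m along the optical axis (not along the pixel's ray), 0 where there is no reading), "fovy" (degrees; the focal length in pixels is half the picture's height over the tangent of half this angle, whatever the lens; pixels are square), "cx", "cy" (the principal point, pixels), "pose" (4x4, takes a point from camera to world coordinates). Camera axes: x right, y down, z forward; pixel columns grow to the right and rows downward; lengths in m; the calibration is good to about 2 mm. A picture is of the moment at which its call begins.
- bot.hand_in(): hands the job in; it is judged then, once.
The state is a dict: "t": time; "q": joint angles; "joint_vel": joint speeds; "joint_torque": joint torques, N m; "eef_pos": TCP position; "tool_rot": TCP orientation; "contact_force": force on the tool from outside, world axes, zero at the start; "torque": the same for the moment, N m; "gripper_width": opening from 0.0 (shut) to 1.0 (fully open); "grasp_force": force on a finger pad.
Only numpy, scipy, OpenCV 4.12 (cv2) and the standard library are available. Lean on these libraries where they do the work, as an engineer would, in place of code of your own. Each camera call takes 0.05 s, during which the arm holds its last target. There are 200 camera calls.

TASK

The coated panels are bent over one mandrel after another, thickest first, so set the rack up for the test: lay the four loose steel mandrels in the V-rests on the rail in order of diameter, the thickest next to the upright end-stop plate and thinner and thinner toward the open end of the rail, one to each rest. Each must lie fully down in both V's of its rest with its hexagonal heads outside them; set them down, do not drop them.

Things in the scene. Friction and masses are not known exactly. Their poses are not given: they have to be found in the camera images.
- mandrel_32: Loose steel mandrel, the thickest: round bar 32 mm in diameter, 120 mm long overall, with a 12 mm long hexagonal head at each end (38 mm across flats; round part between heads 96 mm), about 0.4 kg. Origin at its middle on its axis; x along the bar, both ends alike. Starts lying on the worktop on its heads, axis 19 mm up.
- mandrel_25: Loose steel mandrel, the second thickest: round bar 25 mm in diameter, 120 mm long overall, with a 12 mm long hexagonal head at each end (31 mm across flats; round part between heads 96 mm), about 0.28 kg. Origin at its middle on its axis; x along the bar, both ends alike. Starts lying on the worktop on its heads, axis 15.5 mm up.
- mandrel_16: Loose steel mandrel, the third thickest: round bar 16 mm in diameter, 120 mm long overall, with a 12 mm long hexagonal head at each end (22 mm across flats; round part between heads 96 mm), about 0.15 kg. Origin at its middle on its axis; x along the bar, both ends alike. Starts lying on the worktop on its heads, axis 11 mm up.
- mandrel_10: Loose steel mandrel, the thinnest: round bar 10 mm in diameter, 120 mm long overall, with a 12 mm long hexagonal head at each end (16 mm across flats; round part between heads 96 mm), about 0.09 kg. Origin at its middle on its axis; x along the bar, both ends alike. Starts lying on the worktop on its heads, axis 8 mm up.
- rest_1: Leftmost (+y) of four identical fixed rests on a rail, 63 mm apart: 84x36x6 mm base with two grey upright V's, 6 mm thick, 35 mm either side of its middle (64 mm gap for fingers). Origin: middle of base underside, 20 mm above worktop; x along a seated bar, y along the rail. V's: 90 degrees, bottom 18 mm, tips 39 mm above origin. Seated bar's axis is 18 mm + 0.71 x diameter above origin.
- rest_2: Second rest from the left (+y) on the rail, same as rest_1: origin at the middle of its base's underside, x along a seated bar, y along the rail. The bar's round part lies in both V's, the heads outside them, with 10 mm of play either way along the bar.
- rest_3: Third rest from the left (+y) on the rail, same as rest_1: origin at the middle of its base's underside, x along a seated bar, y along the rail. The bar's round part lies in both V's, the heads outside them, with 10 mm of play either way along the bar.
- rest_4: Fourth (rightmost) rest from the left (+y) on the rail, same as rest_1: origin at the middle of its base's underside, x along a seated bar, y along the rail. The bar's round part lies in both V's, the heads outside them, with 10 mm of play either way along the bar.
- end_stop: Fixed upright steel plate (40 x 8 mm, 46 mm high) closing one end of the rail, the left or the right; the other, open end has only a low black cap level with the rail (20 mm high). About 54 mm from the middle of the nearest rest. Origin: centre of its underside, on the worktop.

How it is judged:
At the end, for the whole second after the job is handed in: Counting from the end-stop plate, the 32, 25, 16 and 10 mm mandrels lie in the first, second, third and fourth rest: middle within 13 mm along the bar and 8 mm across it of the rest's middle, height within 4 mm of fully seated, bar within 0.15 rad of the rest's x direction, all at rest (((horizontal distance between end_stop and rest_1 below 0.1 m and horizontal distance between end_stop and rest_4 above 0.2 m and (x of mandrel_32 in the frame of rest_1 between -0.013 and 0.013 m and y of mandrel_32 in the frame of rest_1 between -0.008 and 0.008 m and z of mandrel_32 in the frame of rest_1 between 0.0366 and 0.0446 m and angle between the x axis of mandrel_32 and the x axis of rest_1, either way round below 0.15 rad) and (x of mandrel_25 in the frame of rest_2 between -0.013 and 0.013 m and y of mandrel_25 in the frame of rest_2 between -0.008 and 0.008 m and z of mandrel_25 in the frame of rest_2 between 0.0317 and 0.0397 m and angle between the x axis of mandrel_25 and the x axis of rest_2, either way round below 0.15 rad) and (x of mandrel_16 in the frame of rest_3 between -0.013 and 0.013 m and y of mandrel_16 in the frame of rest_3 between -0.008 and 0.008 m and z of mandrel_16 in the frame of rest_3 between 0.0253 and 0.0333 m and angle between the x axis of mandrel_16 and the x axis of rest_3, either way round below 0.15 rad) and (x of mandrel_10 in the frame of rest_4 between -0.013 and 0.013 m and y of mandrel_10 in the frame of rest_4 between -0.008 and 0.008 m and z of mandrel_10 in the frame of rest_4 between 0.0211 and 0.0291 m and angle between the x axis of mandrel_10 and the x axis of rest_4, either way round below 0.15 rad)) or (horizontal distance between end_stop and rest_4 below 0.1 m and horizontal distance between end_stop and rest_1 above 0.2 m and (x of mandrel_32 in the frame of rest_4 between -0.013 and 0.013 m and y of mandrel_32 in the frame of rest_4 between -0.008 and 0.008 m and z of mandrel_32 in the frame of rest_4 between 0.0366 and 0.0446 m and angle between the x axis of mandrel_32 and the x axis of rest_4, either way round below 0.15 rad) and (x of mandrel_25 in the frame of rest_3 between -0.013 and 0.013 m and y of mandrel_25 in the frame of rest_3 between -0.008 and 0.008 m and z of mandrel_25 in the frame of rest_3 between 0.0317 and 0.0397 m and angle between the x axis of mandrel_25 and the x axis of rest_3, either way round below 0.15 rad) and (x of mandrel_16 in the frame of rest_2 between -0.013 and 0.013 m and y of mandrel_16 in the frame of rest_2 between -0.008 and 0.008 m and z of mandrel_16 in the frame of rest_2 between 0.0253 and 0.0333 m and angle between the x axis of mandrel_16 and the x axis of rest_2, either way round below 0.15 rad) and (x of mandrel_10 in the frame of rest_1 between -0.013 and 0.013 m and y of mandrel_10 in the frame of rest_1 between -0.008 and 0.008 m and z of mandrel_10 in the frame of rest_1 between 0.0211 and 0.0291 m and angle between the x axis of mandrel_10 and the x axis of rest_1, either way round below 0.15 rad))) and linear speed of each of mandrel_32, mandrel_25, mandrel_16, mandrel_10 below 0.02 m/s and angular speed of each of mandrel_32, mandrel_25, mandrel_16, mandrel_10 below 0.3 rad/s); the robot touches nothing.
It fails at once if a mandrel is dropped or knocked flying (free of the fingers and faster than 0.6 m/s, a fall of about 2 cm) ((contact force between the fingers and mandrel_32 below 0.05 N and linear speed of mandrel_32 above 0.6 m/s) or (contact force between the fingers and mandrel_25 below 0.05 N and linear speed of mandrel_25 above 0.6 m/s) or (contact force between the fingers and mandrel_16 below 0.05 N and linear speed of mandrel_16 above 0.6 m/s) or (contact force between the fingers and mandrel_10 below 0.05 N and linear speed of mandrel_10 above 0.6 m/s)).
It also fails if it takes over 120 s, if anything falls off the work surface, if the arm or the gripper's body presses on something with over 40 N, if the wrist force passes 120 N, or if a joint passes its speed limit or range.

## Working session

There is one attempt and no reset: what is moved stays moved. The work goes in short steps, Python scripts to look and compute and a shell command to move; the robot and the scene stay as the last step left them, time stands still between calls to the robot, and variables do not carry over. Pictures are saved under pics/ and viewed, at most 14 in all, crops included, and the job is handed in when it is done.

```bash
mkdir -p pics; cat > h.py <<'E'
import numpy as np,cv2
from station import bot
def cam(n):
    c=bot.read_camera(n); d=c["depth"]; f=d.shape[0]/2/np.tan(np.radians(c["fovy"])/2)
    v,u=np.mgrid[:d.shape[0],:d.shape[1]]
    P=np.stack([(u-c["cx"])*d/f,(v-c["cy"])*d/f,d,np.ones_like(d)],-1)@np.array(c["pose"]).T
    P=P[...,:3]; P[d==0]=np.nan
    return c["pixels"],P
E
python3 - <<'E'
from h import *
for n in("top","scene"):
    p,P=cam(n); cv2.imwrite(f"pics/{n}0.png",p[...,::-1]); print(n,P[100,100],P[300,400],P[200,250])
print(bot.get_obs())
E
```

```text
top [ 0.81598567  0.40558923 -0.00259822] [ 0.17896051 -0.47349017 -0.80258006] [0.50691558 0.06938033 0.00276948]
scene [0.47971357 0.67764871 0.01246398] [ 0.46866605 -0.33558207  0.04835143] [ 4.93326779e-01  7.19410741e-02 -2.77456614e-04]
{'t': 0.1, 'q': array([-1.42711781,  0.4777309 ,  0.02232057,  1.55634969, -0.01150919,
        1.10931192, -0.08311618]), 'joint_vel': array([-0.00191556, -0.00150408,  0.00184586, -0.00282427,  0.00017979,
        0.00035234, -0.00071226]), 'joint_torque': array([ 3.82597646e-03, -5.97761428e+01,  1.61330111e+00, -2.81955385e+01,
        1.27793927e-02,  4.99945381e-03, -2.26811704e-05]), 'eef_pos': array([0.16802146, 0.65319686, 0.2304147 ]), 'tool_rot': array([-5.32504379e-05,  1.25547338e-01,  9.92087278e-01, -8.34417549e-04]), 'contact_force': array([ 0.39735451, -0.3669143 , -0.08260051]), 'torque': array([-0.03975685, -0.00947809, -0.00943212]), 'grasp_force': 0.0, 'gripper_width': 1.00559592779385}
```

View pics/top0.png

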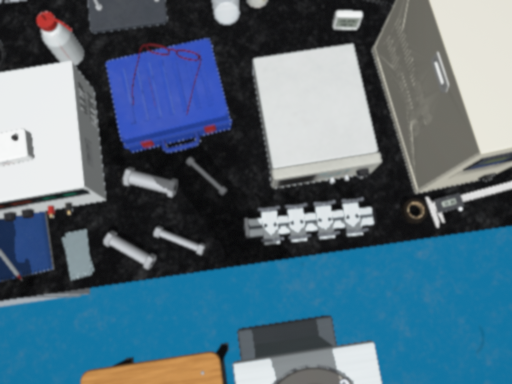

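View pics/scene0.png

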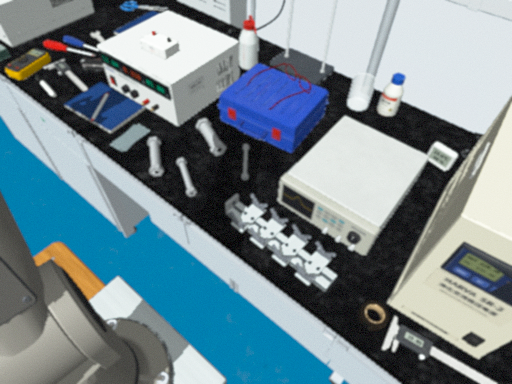

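The top view shows four mandrels at about (150,182), (130,250), (180,240) and (207,175). The rail runs from x=248 to 372 at row 222, and the end-stop looks to be at its left. Next I'll measure these.

```bash
cat > m.py <<'E'
from h import *
from scipy import ndimage
def comps(P,box,zmin=.004,zmax=.2):
    m=(P[...,2]>zmin)&(P[...,2]<zmax)
    r=np.zeros_like(m); u0,v0,u1,v1=box; r[v0:v1,u0:u1]=1
    l,n=ndimage.label(m&r)
    for i in range(1,n+1):
        q=P[l==i]
        if len(q)<40: continue
        R=cv2.minAreaRect(q[:,:2].astype(np.float32)*1000)
        vv,uu=np.where(l==i)
        e=np.linalg.eigh(np.cov(q[:,:2].T))[1][:,1]
        print(len(q),"px",uu.mean().round(),vv.mean().round(),"c",np.round(R[0],1),"size",np.round(R[1],1),"ang",np.degrees(np.arctan(e[1]/e[0])).round(1),"mean",np.round(q.mean(0)*1000,1),"zmax",np.round(np.percentile(q[:,2],[50,90,98])*1000,1))
E
python3 - <<'E'
from m import *
p,P=cam("top")
print(P[250,110],P[205,215])
comps(P,(100,150,235,275))
print("rail");comps(P,(238,190,385,250))
# rail height map in rectified world grid
q=P[190:250,238:385].reshape(-1,3); q=q[(q[:,2]>.01)]
ix=np.round(q[:,0]/.006).astype(int); iy=np.round(q[:,1]/.006).astype(int)
H=np.zeros((ix.max()-ix.min()+1,iy.max()-iy.min()+1),int)
np.maximum.at(H,(ix.max()-ix,iy.max()-iy),(q[:,2]*1000).astype(int))
print(ix.max()*6,iy.max()*6)
for r in H: print(' '.join('%3d'%v if v else '  .' for v in r))
p2,P2=cam("scene"); print("scene");comps(P2,(135,110,255,205))
for b in[(260,50,380,190)]: comps(P,b,.02,.4)
cv2.imwrite("pics/rail.png",cv2.resize(p[140:280,90:390,::-1],None,fx=2.6,fy=2.6,interpolation=cv2.INTER_CUBIC))
E
```

```text
[ 0.43775298  0.40939309 -0.00271957] [ 0.50769014  0.1534414  -0.0006402 ]
186 px 102.0 181.0 c [617.1 407.7] size [ 14.8 123. ] ang 0.9 mean [598.6 407.5  26. ] zmax [25.1 41.5 48.2]
243 px 206.0 175.0 c [581.7 163.9] size [120.7  17.8] ang 39.2 mean [581.1 164.5  10.8] zmax [10.7 14.6 17.1]
783 px 150.0 181.0 c [583.1 296.2] size [122.9  43.6] ang 67.1 mean [580.3 295.   29.4] zmax [30.6 35.6 38. ]
415 px 179.0 239.0 c [437.4 244.6] size [121.2  25.2] ang 60.1 mean [436.7 244.3  15.8] zmax [16.2 20.  21.9]
665 px 129.0 249.0 c [430.7 358.7] size [121.4  35.6] ang 52.7 mean [430.5 357.6  23.7] zmax [24.4 28.7 31.2]
rail
3650 px 310.0 221.0 c [434.7 -61.4] size [308.3  84.3] ang 87.6 mean [433.8 -61.4  26. ] zmax [23.5 44.2 55.2]
480 90
  .   .   .   .   .   .  57  53   .   .  23  26   .   .   .   .   .   .   .   .   .  25   .   .   .   .   .   .   .   .   .   .   .   .   .   .   .   .   .   .   .   .   .   .   .   .   .   .   .   .   .   .
  .   .   .   .   .   .  57  57  52  44  42  44  50  57  55   .  55  54  55  45  38  47  48  56  55   .   .   .   .   .  41  33   .  23   .   . 
[... 3382 characters left out ...]
1.8 477.3   5.7] zmax [5.5 7.2 8. ]
407 px 154.0 156.0 c [434.7 367.1] size [144.4  34.8] ang 52.5 mean [424.8 352.2  24.8] zmax [26.2 31.3 33. ]
170 px 244.0 162.0 c [578.7 163.5] size [122.  17.] ang 39.6 mean [575.9 161.5  12.9] zmax [13.3 16.6 18.1]
282 px 186.0 177.0 c [435.1 244.1] size [122.3  25.6] ang 60.3 mean [431.5 239.3  17.8] zmax [18.5 22.5 24.6]
109 px 233.0 200.0 c [450.4  99.1] size [58.4 40.8] ang -2.2 mean [443.3  83.4  38.1] zmax [41.9 47.5 48.6]
13578 px 315.0 117.0 c [ 671.5 -106.4] size [243.6 311.2] ang 0.2 mean [ 658.6 -103.3   94.5] zmax [ 97.1  99.8 101.6]
54 px 378.0 56.0 c [ 814.9 -296.6] size [ 5.9 45.9] ang 0.1 mean [ 817.8 -297.2   27.3] zmax [25.2 36.3 39.9]
```

View pics/rail.png

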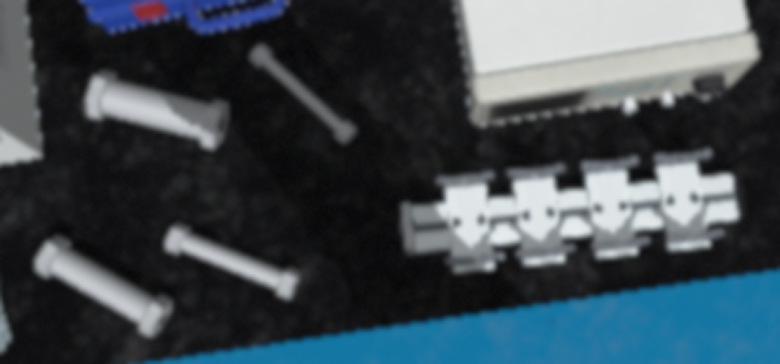

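The end-stop is on the left (+y side), with points about 46 mm high at y≈85, so rest_1 takes the 32 mm mandrel. Next: fit the rests, check the clearance to the case, and write a move helper.

```bash
cat > go.py <<'E'
import sys
from h import *
from scipy.spatial.transform import Rotation as R
def st(): 
    o=bot.get_obs(); w,x,y,z=o["tool_rot"]; return o,R.from_quat([x,y,z,w])
def go(x,y,z,bar=None):
    o,r=st(); d=r.inv().apply(np.array([x,y,z])/1000-o["eef_pos"])*100
    X=r.as_matrix()[:,0]; yaw=np.degrees(np.arctan2(X[1],X[0])); s=0
    if bar is not None: s=-((bar-yaw+90)%180-90)
    print("t",round(o["t"],2),"shift cm",d.round(2),"yaw",yaw.round(1),"spin",np.radians(s).round(3),"alt",np.radians(s-180*np.sign(s)).round(3),"tilt",r.as_matrix()[:2,2].round(3),"q",o["q"].round(2))
if __name__=="__main__": go(*map(float,sys.argv[1:]))
E
python3 - <<'E'
from h import *
from scipy.optimize import least_squares
for n,b in(("top",(238,190,385,250)),("scene",(222,185,350,295))):
    p,P=cam(n); q=P[b[1]:b[3],b[0]:b[2]].reshape(-1,3)*1000
    q=q[(q[:,2]>40)&(q[:,2]<62)&(q[:,1]<68)&(q[:,0]<500)&(q[:,1]>-210)]
    def f(a):
        c,s=np.cos(a[2]),np.sin(a[2]); d=q[:,:2]-a[:2]
        xl=c*d[:,0]+s*d[:,1]; yl=-s*d[:,0]+c*d[:,1]
        k=np.clip(np.round((94.5-yl)/63),0,3); yy=yl-(94.5-63*k)
        r1=np.abs(yy)-(q[:,2]-38); r2=np.abs(np.abs(xl)-35)
        return np.r_[r1,np.maximum(r2-3,0)]
    S=least_squares(f,[435,-65,-.04],loss="soft_l1",f_scale=2); a=S.x
    print(n,len(q),a[:2].round(1),"deg",np.degrees(a[2]).round(2),"cost",np.median(abs(f(a))).round(2))
    for k in range(4):
        y=94.5-63*k; print(" rest",k+1,np.round(a[:2]+[-np.sin(a[2])*y,np.cos(a[2])*y],1))
    if n=="top":
        c=P[40:160,100:235].reshape(-1,3); c=c[(c[:,2]>.02)&(c[:,1]>.17)&(c[:,1]<.38)]*1000
        print("case min x",np.percentile(c[:,0],[0,1,5]),"z",np.nanmax(c[:,2]), c[c[:,0].argsort()[:5]].round())
E
python3 go.py 583 295 150 67
```

```text
top 421 [434.6 -62.4] deg -2.47 cost 0.11
 rest 1 [438.7  32. ]
 rest 2 [436. -31.]
 rest 3 [433.3 -93.9]
 rest 4 [ 430.5 -156.8]
case min x [644.20918596 651.15635443 668.50129958] z 138.91656474182312 [[644. 238.  35.]
 [645. 226.  36.]
 [645. 240.  35.]
 [645. 242.  35.]
 [645. 228.  36.]]
scene 642 [432.8 -63. ] deg -2.4 cost 0.19
 rest 1 [436.8  31.4]
 rest 2 [434.1 -31.6]
 rest 3 [431.5 -94.5]
 rest 4 [ 428.9 -157.5]
t 0.3 shift cm [-49.11 -24.38   8.11] yaw 165.6 spin -1.421 alt 1.72 tilt [-0.    -0.001] q [-1.43  0.48  0.02  1.56 -0.01  1.11 -0.08]
```

```bash
python3 -m jog '[[-49.1,-24.4,2,-1.43],[-49.1,-24.4,2,-1.43],[-49.1,-24.4,2,-1.43],[-49.1,-24.4,2,-1.43],[-49.1,-24.4,2,-1.43],[-49.1,-24.4,2,-1.43],[-49.1,-24.4,2,-1.43],[-49.1,-24.4,2,-1.43],[-49.1,-24.4,2,-1.43],[-49.1,-24.4,2,-1.43],[-49.1,-24.4,2,-1.43],[-49.1,-24.4,2,-1.43],[-49.1,-24.4,2,-1.43],[-49.1,-24.4,2,-1.43],[-49.1,-24.4,2,-1.43],[-49.1,-24.4,8,-1.43],[-49.1,-24.4,8,-1.43],[-49.1,-24.4,8,-1.43]]' -0.35 50; python3 go.py 582 295.5 4 67.4
```

```text
t: 1.8
eef_pos: [0.5793, 0.2944, 0.1465]
tool_rot: [-0.004, -0.556, 0.831, 0.001]
contact_force: [-1.0, -0.0, -0.3]
gripper_width: 0.674
grasp_force: 0.0
t 1.8 shift cm [-0.3  -0.29 14.25] yaw -112.4 spin 0.003 alt -3.139 tilt [-0.008 -0.004] q [-0.49  0.53 -0.11  1.68  0.06  0.94  2.13]
```

```bash
python3 -m jog '[[-0.2,-0.2,4,0],[-0.2,-0.2,8,0],[-0.2,-0.2,10,0],[-0.2,-0.2,11.5,0],[-0.2,-0.2,12.5,0],[-0.2,-0.2,13.2,0],[-0.2,-0.2,13.8,0],[-0.2,-0.2,14.2,0],[-0.2,-0.2,14.2,0],[-0.2,-0.2,14.2,0]]'; python3 go.py 582 295.5 4 67.4;  python3 -m jog '[[0,0,0,0],[0,0,0,0],[0,0,0,0],[0,0,0,0],[0,0,0,0],[0,0,0,0],[0,0,0,0],[0,0,0,0]]' 1 50; python3 go.py 438 32 140 -2.4
```

```text
t: 2.63
eef_pos: [0.5859, 0.2965, 0.01]
tool_rot: [0.001, -0.556, 0.831, -0.0]
contact_force: [-0.6, 0.1, -0.0]
gripper_width: 0.678
grasp_force: 0.0
t 2.63 shift cm [0.24 0.33 0.6 ] yaw -112.5 spin 0.002 alt -3.14 tilt [0.001 0.001] q [-0.5   0.71 -0.09  1.74  0.09  0.7   2.11]
t: 3.3
eef_pos: [0.5854, 0.2968, 0.0103]
tool_rot: [0.0, -0.556, 0.831, 0.0]
contact_force: [-2.0, -0.3, 5.9]
gripper_width: 0.357
grasp_force: 49.4
t 3.3 shift cm [ 30.09   3.5  -13.  ] yaw -112.5 spin 1.22 alt -1.921 tilt [0.    0.001] q [-0.5   0.71 -0.09  1.74  0.09  0.7   2.11]
```

```bash
python3 -m jog '[[0,0,-2,0],[0,0,-5,0],[0,0,-8,0],[1,0.1,-11,0.05],[3,0.3,-13,0.15],[6,0.7,-13,0.25],[9,1,-13,0.35],[12,1.4,-13,0.47],[15,1.7,-13,0.59],[18,2,-13,0.71],[21,2.4,-13,0.83],[24,2.8,-13,0.95],[26.5,3.1,-13,1.07],[28.5,3.3,-13,1.15],[29.5,3.4,-13,1.2],[30.1,3.5,-13,1.22],[30.1,3.5,-13,1.22],[30.1,3.5,-13,1.22],[30.1,3.5,-13,1.22]]'; python3 go.py 438 32 70 -2.4
python3 - <<'E'
from m import *
p,P=cam("scene"); cv2.imwrite("pics/s1.png",p[...,::-1])
E
```

```text
t: 4.88
eef_pos: [0.4386, 0.0324, 0.1394]
tool_rot: [0.0, 0.02, 1.0, 0.0]
contact_force: [0.3, 0.3, -3.2]
gripper_width: 0.354
grasp_force: 51.0
t 4.88 shift cm [ 0.07 -0.05  6.94] yaw 177.7 spin 0.003 alt -3.139 tilt [0.001 0.   ] q [-0.4   0.22  0.2   2.2  -0.07  0.73  1.38]
```

View pics/s1.png

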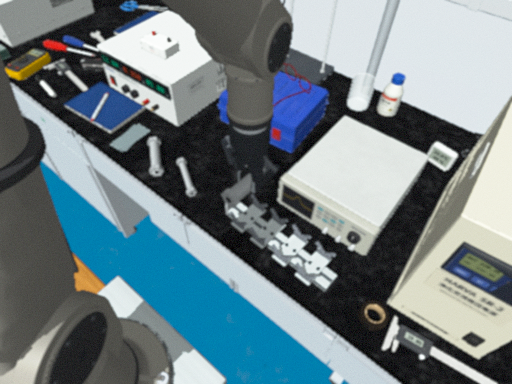

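```bash
python3 -m jog '[[-0.15,-0.07,2,0],[-0.15,-0.07,4,0],[-0.15,-0.07,5.5,0],[-0.15,-0.07,6.5,0],[-0.15,-0.07,7.2,0],[-0.15,-0.07,7.6,0],[-0.15,-0.07,7.9,0],[-0.15,-0.07,8.1,0],[-0.15,-0.07,8.3,0],[-0.15,-0.07,8.4,0],[-0.15,-0.07,8.4,0],[-0.15,-0.07,8.4,0]]';  python3 -m jog '[[0,0,0.1,0],[0,0,0.2,0],[0,0,0.3,0],[0,0,0.3,0],[0,0,0.3,0],[0,0,0.3,0]]'
```

```text
t: 5.93
eef_pos: [0.4396, 0.0307, 0.0555]
tool_rot: [0.0, 0.021, 1.0, 0.0]
contact_force: [0.6, 0.3, -3.6]
gripper_width: 0.352
grasp_force: 51.1
t: 6.43
eef_pos: [0.4399, 0.0312, 0.0526]
tool_rot: [0.0, 0.021, 1.0, 0.0]
contact_force: [-0.0, 2.2, 2.2]
gripper_width: 0.353
grasp_force: 51.7
```

```bash
python3 -m jog '[[0,0,0.06,0],[0,0,0.12,0],[0,0,0.12,0],[0,0,0.12,0]]';  python3 -m jog '[[0,0,0,0],[0,0,0,0],[0,0,0,0],[0,0,0,0],[0,0,0,0]]' -0.05; python3 -m jog '[[0,0,-0.3,0],[0,0,-1,0],[0,0,-2,0],[0,0,-4,0],[0,0,-7,0],[0,0,-10,0],[0,0,-12,0],[0,0,-12,0],[0,0,-12,0]]'; python3 go.py 431.5 359 150 52.7
```

```text
t: 6.77
eef_pos: [0.4402, 0.0317, 0.0519]
tool_rot: [0.001, 0.021, 1.0, 0.001]
contact_force: [-2.8, 4.6, 11.0]
gripper_width: 0.355
grasp_force: 52.7
t: 7.18
eef_pos: [0.4394, 0.0303, 0.0509]
tool_rot: [-0.0, 0.021, 1.0, -0.0]
contact_force: [-0.0, 0.9, 0.2]
gripper_width: 0.524
grasp_force: 0.0
t: 7.93
eef_pos: [0.4403, 0.0309, 0.1725]
tool_rot: [0.002, 0.021, 1.0, 0.001]
contact_force: [0.3, 0.3, 0.8]
gripper_width: 0.524
grasp_force: 0.0
t 7.93 shift cm [ 2.26 32.75  2.29] yaw 177.6 spin -0.962 alt 2.18 tilt [0.003 0.001] q [-0.41  0.16  0.22  2.17 -0.05  0.81  1.37]
```

```bash
python3 -m jog '[[0.2,3,0,-0.1],[0.4,6,0,-0.2],[0.7,10,0,-0.3],[1,14,0,-0.4],[1.2,18,0,-0.5],[1.5,22,0,-0.6],[1.8,26,0,-0.7],[2,29,0,-0.8],[2.1,31,1,-0.9],[2.2,32.2,2,-0.96],[2.2,32.7,2.3,-0.96],[2.2,32.7,2.3,-0.96],[2.2,32.7,2.3,-0.96],[2.2,32.7,2.3,-0.96],[2.2,32.7,2.3,-0.96]]' -0.3; python3 go.py 431.5 359 5 52.7
python3 - <<'E'
from m import *
p,P=cam("top"); q=P[190:250,238:300].reshape(-1,3)*1000
q=q[(q[:,2]>62)&(q[:,2]<90)]; print(len(q),q.mean(0),q.min(0),q.max(0))
cv2.imwrite("pics/t2.png",cv2.resize(p[140:280,90:390,::-1],None,fx=2.6,fy=2.6,interpolation=cv2.INTER_CUBIC))
E
```

```text
t: 9.18
eef_pos: [0.4317, 0.3572, 0.1485]
tool_rot: [0.0, -0.442, 0.897, -0.0]
contact_force: [0.2, 0.3, -1.1]
gripper_width: 0.651
grasp_force: 0.0
t 9.18 shift cm [-0.13  0.14 14.35] yaw -127.5 spin -0.004 alt 3.137 tilt [ 0.001 -0.   ] q [-0.73  0.39 -0.1   1.91  0.05  0.85  1.64]
813 [438.15469413  32.38014999  72.24764189] [378.42566882   8.41566615  62.04280637] [499.24149996  54.93997047  82.2829904 ]
```

View pics/t2.png

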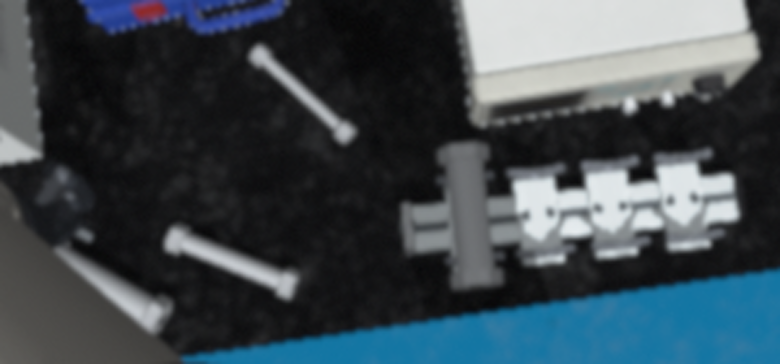

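The picture shows the 32 mm mandrel lying in the first rest at about (468,215), centred at x≈438. Next is the 25 mm mandrel.

```bash
python3 -m jog '[[-0.1,0.1,4,0],[-0.1,0.1,8,0],[-0.1,0.1,10,0],[-0.1,0.1,11.5,0],[-0.1,0.1,12.5,0],[-0.1,0.1,13.2,0],[-0.1,0.1,13.8,0],[-0.1,0.1,14.2,0],[-0.1,0.1,14.3,0],[-0.1,0.1,14.3,0],[-0.1,0.1,14.3,0]]'; python3 go.py 431 358 5 52.7;  python3 -m jog '[[0,0,0,0],[0,0,0,0],[0,0,0,0],[0,0,0,0],[0,0,0,0],[0,0,0,0],[0,0,0,0],[0,0,0,0]]' 1 50; python3 go.py 435 -31.3 150 -2.4
```

```text
t: 10.15
eef_pos: [0.4313, 0.3601, 0.0057]
tool_rot: [0.001, -0.443, 0.896, 0.0]
contact_force: [-0.5, -0.3, -0.2]
gripper_width: 0.648
grasp_force: 0.0
t 10.15 shift cm [ 0.18 -0.1   0.07] yaw -127.4 spin -0.002 alt 3.14 tilt [0.001 0.001] q [-0.74  0.6  -0.08  1.97  0.09  0.56  1.61]
t: 10.82
eef_pos: [0.4311, 0.36, 0.0057]
tool_rot: [0.0, -0.443, 0.896, 0.0]
contact_force: [-1.4, 0.5, 5.5]
gripper_width: 0.269
grasp_force: 48.9
t 10.82 shift cm [ 30.85 -24.07 -14.45] yaw -127.4 spin 0.96 alt -2.181 tilt [0. 0.] q [-0.74  0.6  -0.08  1.97  0.09  0.57  1.61]
```

```bash
python3 -m jog '[[0,0,-2,0],[0,0,-5,0],[0,0,-8,0],[0.8,-0.6,-11,0],[2.4,-1.8,-13.5,0.07],[4.8,-3.7,-14.4,0.17],[7.2,-5.6,-14.4,0.27],[9.6,-7.5,-14.4,0.37],[12,-9.4,-14.4,0.47],[14.5,-11.3,-14.4,0.57],[17,-13.2,-14.4,0.67],[19.5,-15.2,-14.4,0.77],[22,-17.2,-14.4,0.87],[24.5,-19.1,-14.4,0.93],[27,-21,-14.4,0.95],[29,-22.6,-14.4,0.96],[30.2,-23.5,-14.4,0.96],[30.8,-24.1,-14.4,0.96],[30.8,-24.1,-14.4,0.96],[30.8,-24.1,-14.4,0.96]]'; python3 -m jog '[[0,0,0,0],[0,0,0,0]]'; python3 go.py 436.7 -31.3 50 -2.4
```

```text
t: 12.48
eef_pos: [0.4353, -0.0307, 0.1489]
tool_rot: [-0.0, 0.021, 1.0, 0.0]
contact_force: [-0.2, 0.2, -3.3]
gripper_width: 0.269
grasp_force: 50.1
t: 12.65
eef_pos: [0.4354, -0.0299, 0.149]
tool_rot: [-0.0, 0.02, 1.0, 0.0]
contact_force: [0.1, 0.3, -3.0]
gripper_width: 0.275
grasp_force: 50.1
t 12.65 shift cm [-0.13 -0.14  9.9 ] yaw 177.7 spin 0.002 alt -3.139 tilt [-0.  0.] q [-0.3   0.2   0.26  2.2  -0.07  0.76  1.53]
```

```bash
python3 -m jog '[[-0.1,-0.1,2,0],[-0.1,-0.1,4,0],[-0.1,-0.1,6,0],[-0.1,-0.1,7.5,0],[-0.1,-0.1,8.5,0],[-0.1,-0.1,9.2,0],[-0.1,-0.1,9.6,0],[-0.1,-0.1,9.8,0],[-0.1,-0.1,9.95,0],[-0.1,-0.1,10.05,0],[-0.1,-0.1,10.05,0],[-0.1,-0.1,10.05,0]]';  python3 -m jog '[[0,0,0.1,0],[0,0,0.15,0],[0,0,0.2,0],[0,0,0.25,0],[0,0,0.25,0],[0,0,0.25,0]]'
```

```text
t: 13.65
eef_pos: [0.4367, -0.0323, 0.049]
tool_rot: [0.0, 0.021, 1.0, 0.0]
contact_force: [-0.5, -0.3, -3.4]
gripper_width: 0.268
grasp_force: 50.2
t: 14.15
eef_pos: [0.4373, -0.0312, 0.0472]
tool_rot: [0.001, 0.021, 1.0, 0.001]
contact_force: [-2.7, 4.1, 11.6]
gripper_width: 0.271
grasp_force: 51.8
```

```bash
python3 -m jog '[[0,0,0.03,0],[0,0,0.03,0],[0,0,0.03,0],[0,0,0.03,0],[0,0,0.03,0]]' 0.15; python3 -m jog '[[0,0,-0.3,0],[0,0,-1,0],[0,0,-2,0],[0,0,-4,0],[0,0,-7,0],[0,0,-10,0],[0,0,-12,0],[0,0,-12,0],[0,0,-12,0]]'; python3 go.py 436.5 244.4 165 60.2
```

```text
t: 14.57
eef_pos: [0.4364, -0.0325, 0.0458]
tool_rot: [0.0, 0.021, 1.0, -0.0]
contact_force: [0.2, 0.1, -0.0]
gripper_width: 0.428
grasp_force: 0.0
t: 15.32
eef_pos: [0.4372, -0.0322, 0.1672]
tool_rot: [0.002, 0.021, 1.0, 0.0]
contact_force: [0.0, 0.1, -0.9]
gripper_width: 0.42
grasp_force: 0.0
t 15.32 shift cm [ 1.22 27.64  0.24] yaw 177.6 spin -1.092 alt 2.049 tilt [0.003 0.001] q [-0.31  0.17  0.27  2.18 -0.06  0.8   1.53]
```

```bash
python3 -m jog '[[0.1,2.5,0,-0.1],[0.2,5,0,-0.2],[0.3,8,0,-0.3],[0.5,11,0,-0.4],[0.6,14,0,-0.5],[0.8,17,0,-0.6],[0.9,20,0,-0.7],[1,23,0,-0.8],[1.1,25,0.2,-0.9],[1.2,26.6,0.2,-1],[1.2,27.6,0.2,-1.09],[1.2,27.6,0.2,-1.09],[1.2,27.6,0.2,-1.09],[1.2,27.6,0.2,-1.09],[1.2,27.6,0.2,-1.09]]' 0; python3 go.py 436.5 244.4 5 60.2
python3 - <<'E'
from m import *
p,P=cam("top"); q=P[190:250,265:320].reshape(-1,3)*1000
q=q[(q[:,2]>61)&(q[:,2]<90)&(q[:,1]<5)]; print(len(q),q.mean(0),q.min(0),q.max(0))
cv2.imwrite("pics/t3.png",cv2.resize(p[140:280,90:390,::-1],None,fx=2.6,fy=2.6,interpolation=cv2.INTER_CUBIC))
E
```

```text
t: 16.57
eef_pos: [0.4358, 0.2425, 0.1634]
tool_rot: [-0.001, -0.499, 0.867, -0.0]
contact_force: [-0.6, -0.6, 0.5]
gripper_width: 0.499
grasp_force: 0.0
t 16.57 shift cm [-0.22  0.03 15.84] yaw -120.1 spin -0.006 alt 3.136 tilt [-0.001 -0.001] q [-0.58  0.27 -0.06  2.03  0.02  0.83  1.96]
519 [436.16413681 -29.19063508  65.76761868] [376.84259745 -48.1399526   61.02269312] [497.07827233 -13.72456688  73.95825108]
```

View pics/t3.png

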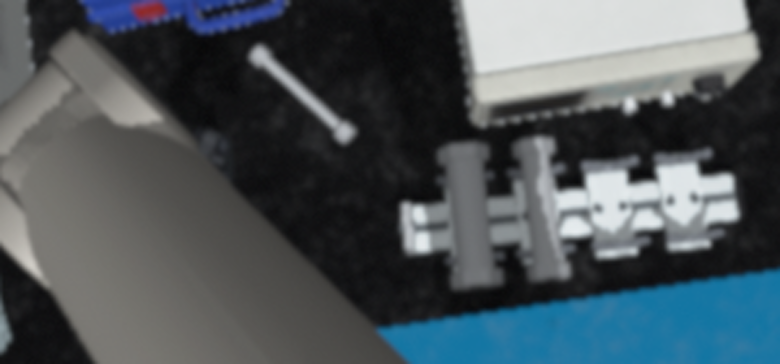

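The 25 mm mandrel is seated in the second rest at about (541,208). Now the 16 mm one.

```bash
python3 -m jog '[[-0.2,0,4,0],[-0.2,0,8,0],[-0.2,0,11,0],[-0.2,0,12.7,0],[-0.2,0,13.9,0],[-0.2,0,14.7,0],[-0.2,0,15.3,0],[-0.2,0,15.7,0],[-0.2,0,15.8,0],[-0.2,0,15.8,0],[-0.2,0,15.8,0]]'; python3 go.py 436.5 244.4 4 60.2;  python3 -m jog '[[0,0,0.1,0],[0,0,0.1,0],[0,0,0.1,0],[0,0,0.1,0],[0,0,0.1,0],[0,0,0.1,0],[0,0,0.1,0],[0,0,0.1,0]]' 1 50; python3 go.py 433 -94.2 160 -2.4
```

```text
t: 17.53
eef_pos: [0.4373, 0.2459, 0.0065]
tool_rot: [0.001, -0.5, 0.866, 0.0]
contact_force: [0.2, -0.6, 0.4]
gripper_width: 0.496
grasp_force: 0.0
t 17.53 shift cm [ 0.17 -0.    0.24] yaw -120.0 spin -0.003 alt 3.139 tilt [0.001 0.001] q [-0.59  0.54 -0.05  2.12  0.06  0.49  1.93]
t: 18.2
eef_pos: [0.4371, 0.2458, 0.0053]
tool_rot: [0.0, -0.5, 0.866, 0.0]
contact_force: [-1.7, -0.9, 5.6]
gripper_width: 0.165
grasp_force: 48.8
t 18.2 shift cm [ 29.66 -16.62 -15.48] yaw -119.9 spin 1.09 alt -2.052 tilt [0.001 0.   ] q [-0.59  0.54 -0.05  2.12  0.06  0.48  1.93]
```

```bash
python3 -m jog '[[0,0,-2,0],[0,0,-5,0],[0,0,-8,0],[0.8,-0.4,-11,0],[2.4,-1.3,-13.5,0.07],[4.8,-2.7,-15.2,0.17],[7.2,-4,-15.5,0.28],[9.6,-5.4,-15.5,0.39],[12,-6.7,-15.5,0.5],[14.5,-8.1,-15.5,0.61],[17,-9.5,-15.5,0.72],[19.5,-10.9,-15.5,0.83],[22,-12.3,-15.5,0.94],[24.5,-13.7,-15.5,1.02],[27,-15.1,-15.5,1.07],[28.7,-16.1,-15.5,1.09],[29.5,-16.5,-15.5,1.09],[29.7,-16.6,-15.5,1.09],[29.7,-16.6,-15.5,1.09],[29.7,-16.6,-15.5,1.09]]'; python3 -m jog '[[0,0,0,0],[0,0,0,0]]'; python3 go.py 433.9 -94.2 50 -2.4
```

```text
t: 19.87
eef_pos: [0.4325, -0.0933, 0.1597]
tool_rot: [-0.0, 0.02, 1.0, 0.0]
contact_force: [0.1, 0.4, -2.1]
gripper_width: 0.16
grasp_force: 49.2
t: 20.03
eef_pos: [0.4326, -0.0934, 0.1597]
tool_rot: [-0.0, 0.02, 1.0, 0.0]
contact_force: [-0.5, -0.7, -1.2]
gripper_width: 0.162
grasp_force: 49.2
t 20.03 shift cm [-0.13 -0.08 10.97] yaw 177.7 spin 0.002 alt -3.139 tilt [-0.  0.] q [-0.2   0.19  0.31  2.18 -0.08  0.79  1.69]
```

```bash
python3 -m jog '[[-0.1,-0.05,2,0],[-0.1,-0.05,4,0],[-0.1,-0.05,6,0],[-0.1,-0.05,8,0],[-0.1,-0.05,9.3,0],[-0.1,-0.05,10.2,0],[-0.1,-0.05,10.8,0],[-0.1,-0.05,11.1,0],[-0.1,-0.05,11.2,0],[-0.1,-0.05,11.3,0],[-0.1,-0.05,11.3,0],[-0.1,-0.05,11.3,0]]';  python3 -m jog '[[0,0,0.1,0],[0,0,0.15,0],[0,0,0.2,0],[0,0,0.25,0],[0,0,0.25,0],[0,0,0.25,0]]'
```

```text
t: 21.03
eef_pos: [0.4339, -0.0951, 0.0473]
tool_rot: [0.001, 0.021, 1.0, 0.0]
contact_force: [0.9, -0.2, -1.2]
gripper_width: 0.155
grasp_force: 49.2
t: 21.53
eef_pos: [0.4336, -0.095, 0.0444]
tool_rot: [0.0, 0.021, 1.0, 0.0]
contact_force: [-0.7, 0.8, 1.1]
gripper_width: 0.168
grasp_force: 49.5
```

```bash
python3 -m jog '[[0,0,0.05,0],[0,0,0.1,0],[0,0,0.1,0],[0,0,0.1,0]]'; python3 -m jog '[[0,0,0.03,0],[0,0,0.03,0],[0,0,0.03,0],[0,0,0.03,0],[0,0,0.03,0]]' 0.35; python3 -m jog '[[0,0,-0.3,0],[0,0,-1,0],[0,0,-2,0],[0,0,-4,0],[0,0,-7,0],[0,0,-10,0],[0,0,-12,0],[0,0,-12,0],[0,0,-12,0]]'; python3 go.py 580.5 163.7 165 39.4
```

```text
t: 21.87
eef_pos: [0.4338, -0.0946, 0.0437]
tool_rot: [0.0, 0.021, 1.0, 0.0]
contact_force: [-2.0, 2.6, 7.4]
gripper_width: 0.162
grasp_force: 50.2
t: 22.28
eef_pos: [0.4334, -0.0952, 0.0429]
tool_rot: [-0.0, 0.021, 1.0, -0.0]
contact_force: [-0.4, -0.3, 0.8]
gripper_width: 0.324
grasp_force: 0.0
t: 23.03
eef_pos: [0.4344, -0.0951, 0.1648]
tool_rot: [0.002, 0.021, 1.0, 0.0]
contact_force: [0.1, -0.3, -0.8]
gripper_width: 0.324
grasp_force: 0.0
t 23.03 shift cm [-13.51  26.47   0.04] yaw 177.6 spin -0.729 alt 2.412 tilt [0.004 0.   ] q [-0.21  0.18  0.32  2.17 -0.08  0.79  1.69]
```

```bash
python3 -m jog '[[-1.2,2.4,0,-0.07],[-2.6,5,0,-0.15],[-4,8,0,-0.23],[-5.5,11,0,-0.31],[-7,14,0,-0.39],[-8.6,17,0,-0.47],[-10.2,20,0,-0.55],[-11.5,22.6,0,-0.63],[-12.6,24.8,0,-0.7],[-13.2,26,0,-0.73],[-13.5,26.5,0,-0.73],[-13.5,26.5,0,-0.73],[-13.5,26.5,0,-0.73],[-13.5,26.5,0,-0.73]]' 0.1; python3 go.py 580.5 163.7 4 39.4
python3 - <<'E'
from m import *
p,P=cam("top"); q=P[190:250,290:350].reshape(-1,3)*1000
q=q[(q[:,2]>48)&(q[:,2]<90)&(q[:,1]<-75)&(q[:,1]>-115)]; print(len(q),q.mean(0),q.min(0),q.max(0))
comps(P,(180,150,235,205))
cv2.imwrite("pics/t4.png",cv2.resize(p[140:280,90:390,::-1],None,fx=2.6,fy=2.6,interpolation=cv2.INTER_CUBIC))
E
```

```text
t: 24.2
eef_pos: [0.5789, 0.1618, 0.1628]
tool_rot: [-0.001, -0.336, 0.942, -0.0]
contact_force: [-0.1, 0.5, -0.5]
gripper_width: 0.45
grasp_force: 0.0
t 24.2 shift cm [-0.27  0.05 15.88] yaw -140.8 spin -0.003 alt 3.139 tilt [-0.001 -0.001] q [-0.44  0.43  0.08  1.81 -0.04  0.91  1.92]
448 [433.18534932 -93.75471084  54.20751711] [ 373.03031415 -114.82276341   48.12492243] [493.59070075 -75.20285496  63.63450581]
```

View pics/t4.png

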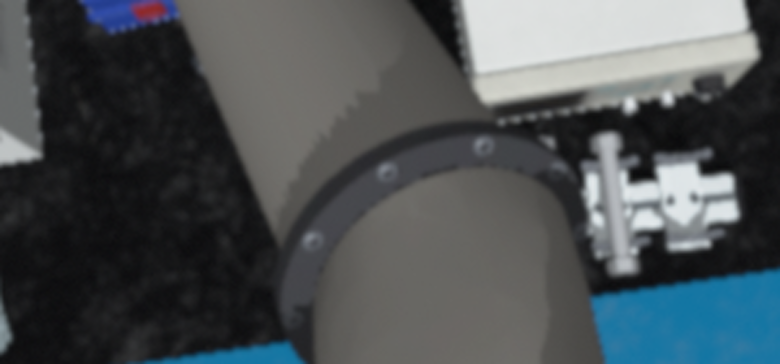

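The 16 mm mandrel is seated in the third rest at about (613,205). Now the 10 mm one.

```bash
python3 -m jog '[[-0.2,0,4,0],[-0.2,0,8,0],[-0.2,0,11,0],[-0.2,0,12.7,0],[-0.2,0,13.9,0],[-0.2,0,14.7,0],[-0.2,0,15.3,0],[-0.2,0,15.6,0],[-0.2,0,15.6,0],[-0.2,0,15.6,0],[-0.2,0,15.6,0]]'; python3 go.py 580.5 163.7 2.5 39.4
```

```text
t: 25.17
eef_pos: [0.5817, 0.1655, 0.008]
tool_rot: [0.001, -0.337, 0.941, 0.0]
contact_force: [0.6, -1.3, 0.1]
gripper_width: 0.451
grasp_force: 0.0
t 25.17 shift cm [ 0.21 -0.06  0.55] yaw -140.6 spin 0.0 alt -3.141 tilt [0.002 0.001] q [-0.42  0.65  0.05  1.88 -0.06  0.62  1.93]
```

```bash
python3 -m jog '[[0.1,0,0.2,0],[0.1,0,0.4,0],[0.1,0,0.5,0],[0.1,0,0.5,0],[0.1,0,0.5,0]]'; python3 -m jog '[[0,0,0,0],[0,0,0,0],[0,0,0,0],[0,0,0,0],[0,0,0,0],[0,0,0,0],[0,0,0,0],[0,0,0,0]]' 1 50; python3 go.py 430.5 -157.1 163 -2.4
```

```text
t: 25.58
eef_pos: [0.5801, 0.1646, 0.0019]
tool_rot: [-0.0, -0.337, 0.941, 0.0]
contact_force: [0.3, 0.6, -0.3]
gripper_width: 0.45
grasp_force: 0.0
t: 26.25
eef_pos: [0.5803, 0.1647, 0.0022]
tool_rot: [0.0, -0.337, 0.941, 0.0]
contact_force: [-1.0, 0.3, 3.0]
gripper_width: 0.089
grasp_force: 48.9
t 26.25 shift cm [ 32.   -15.34 -16.09] yaw -140.6 spin 0.73 alt -2.412 tilt [0. 0.] q [-0.42  0.66  0.05  1.88 -0.06  0.61  1.93]
```

```bash
python3 -m jog '[[0,0,-2,0],[0,0,-5,0],[0,0,-8,0],[0.8,-0.4,-11,0],[2.4,-1.2,-13.5,0.05],[4.8,-2.3,-15.5,0.12],[7.2,-3.5,-16.1,0.2],[9.7,-4.7,-16.1,0.28],[12.3,-5.9,-16.1,0.36],[15,-7.2,-16.1,0.44],[17.7,-8.5,-16.1,0.52],[20.5,-9.8,-16.1,0.6],[23.3,-11.2,-16.1,0.66],[26,-12.5,-16.1,0.7],[28.5,-13.7,-16.1,0.72],[30.5,-14.6,-16.1,0.73],[31.6,-15.2,-16.1,0.73],[32,-15.3,-16.1,0.73],[32,-15.3,-16.1,0.73],[32,-15.3,-16.1,0.73]]'; python3 -m jog '[[0,0,0,0],[0,0,0,0]]'; python3 go.py 430.2 -157.1 42 -2.4
```

```text
t: 27.92
eef_pos: [0.4305, -0.156, 0.1629]
tool_rot: [0.0, 0.021, 1.0, 0.0]
contact_force: [0.1, 0.2, -0.7]
gripper_width: 0.087
grasp_force: 48.8
t: 28.08
eef_pos: [0.4308, -0.1557, 0.1629]
tool_rot: [0.0, 0.02, 1.0, 0.0]
contact_force: [-0.1, 0.3, -0.6]
gripper_width: 0.089
grasp_force: 48.8
t 28.08 shift cm [ 0.06 -0.15 12.09] yaw 177.7 spin 0.002 alt -3.139 tilt [0. 0.] q [-0.1   0.21  0.36  2.14 -0.1   0.8   1.85]
```

```bash
python3 -m jog '[[0,-0.1,2,0],[0,-0.1,4,0],[0,-0.1,6,0],[0,-0.1,8,0],[0,-0.1,9.7,0],[0,-0.1,10.8,0],[0,-0.1,11.5,0],[0,-0.1,11.9,0],[0,-0.1,12.05,0],[0,-0.1,12.1,0],[0,-0.1,12.1,0],[0,-0.1,12.1,0]]';  python3 -m jog '[[0,0,0.1,0],[0,0,0.15,0],[0,0,0.2,0],[0,0,0.25,0],[0,0,0.25,0],[0,0,0.25,0]]'
```

```text
t: 29.08
eef_pos: [0.4307, -0.1578, 0.0426]
tool_rot: [0.001, 0.021, 1.0, -0.0]
contact_force: [-0.9, 0.1, -1.0]
gripper_width: 0.091
grasp_force: 48.8
t: 29.58
eef_pos: [0.4304, -0.158, 0.0396]
tool_rot: [0.0, 0.021, 1.0, -0.0]
contact_force: [-0.1, -1.3, 0.7]
gripper_width: 0.091
grasp_force: 49.1
```

```bash
python3 -m jog '[[0,0,0.05,0],[0,0,0.1,0],[0,0,0.1,0],[0,0,0.1,0]]'; python3 -m jog '[[0,0,0.03,0],[0,0,0.03,0],[0,0,0.03,0],[0,0,0.03,0],[0,0,0.03,0]]' 0.45; python3 -m jog '[[0,0,-0.3,0],[0,0,-1,0],[0,0,-2,0],[0,0,-4,0],[0,0,-7,0],[0,0,-10,0],[0,0,-13,0],[0,0,-16,0],[0,0,-16,0],[0,0,-16,0]]'; python3 go.py 500 250 200
```

```text
t: 29.92
eef_pos: [0.4305, -0.1584, 0.039]
tool_rot: [0.0, 0.021, 1.0, -0.0]
contact_force: [-1.8, -1.5, 8.0]
gripper_width: 0.092
grasp_force: 49.7
t: 30.33
eef_pos: [0.4301, -0.1576, 0.038]
tool_rot: [-0.0, 0.021, 1.0, 0.0]
contact_force: [-0.2, -0.4, 0.1]
gripper_width: 0.273
grasp_force: 0.0
t: 31.17
eef_pos: [0.4314, -0.1581, 0.2006]
tool_rot: [0.003, 0.021, 1.0, -0.0]
contact_force: [-0.3, 1.2, 0.2]
gripper_width: 0.277
grasp_force: 0.0
t 31.17 shift cm [-5.15 41.06  0.09] yaw 177.6 spin 0.0 alt 0.0 tilt [ 0.005 -0.   ] q [-0.13  0.15  0.38  2.11 -0.08  0.89  1.83]
```

```bash
python3 -m jog '[[-0.5,4,0,0],[-1,8,0,0],[-1.5,12,0,0],[-2,16,0,0],[-2.5,20,0,0],[-3,24,0,0],[-3.5,28,0,0],[-4,32,0,0],[-4.5,36,0,0],[-4.8,38,0,0],[-5,39,0,0],[-5,39,0,0],[-5,39,0,0],[-5,39,0,0]]'
python3 - <<'E'
from m import *
p,P=cam("top"); Q=P[190:250,238:385].reshape(-1,3)*1000
for k,(x,y,zs,dia) in enumerate([(437.8,31.7,60.6,32),(435,-31.3,55.7,25),(432.4,-94.2,49.3,16),(429.7,-157.1,45.1,10)]):
    c,s=np.cos(-.0424),np.sin(-.0424); d=Q[:,:2]-[x,y]; xl=c*d[:,0]+s*d[:,1]; yl=-s*d[:,0]+c*d[:,1]
    a=(abs(yl)<dia/2+2)&(abs(xl)<29)&(Q[:,2]>36); e=(abs(xl)>40)&(abs(yl)<dia/2+6)&(Q[:,2]>36); b=(a|e)
    print(k+1,"top z",np.percentile(Q[a,2],90).round(1),"expected",zs+dia/2,"x",xl[b].min().round(1),xl[b].max().round(1),"y +end/-end",yl[e&(xl>0)].mean().round(1),yl[e&(xl<0)].mean().round(1))
cv2.imwrite("pics/t5.png",cv2.resize(p[180:260,230:390,::-1],None,fx=4.5,fy=4.5,interpolation=cv2.INTER_CUBIC))
E
```

```text
t: 32.33
eef_pos: [0.4963, 0.227, 0.1977]
tool_rot: [-0.001, 0.022, 1.0, -0.001]
contact_force: [-0.1, 0.4, -1.0]
gripper_width: 0.28
grasp_force: 0.0
1 top z 75.5 expected 76.6 x -59.2 61.4 y +end/-end 0.8 0.3
2 top z 67.6 expected 68.2 x -58.6 61.8 y +end/-end 2.8 2.6
3 top z 56.7 expected 57.3 x -59.8 61.2 y +end/-end 1.1 1.0
4 top z 49.8 expected 50.1 x -58.0 58.6 y +end/-end -0.2 -0.3
```

View pics/t5.png

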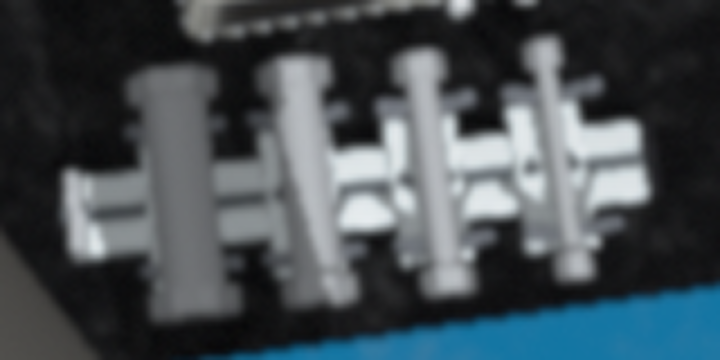

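The picture shows all four mandrels seated, with their heads outside the V's. From the end-stop at (75,215) they lie at about (185,190), (305,180), (432,170) and (558,160), thickest to thinnest.

```bash
python3 -m jog '[[0,0,0,0],[0,0,0,0],[0,0,0,0]]'; python3 -c "
from station import bot
print(bot.hand_in())"
```

```text
t: 32.63
eef_pos: [0.4965, 0.2289, 0.1984]
tool_rot: [0.0, 0.022, 1.0, 0.0]
contact_force: [-0.2, 0.2, 0.1]
gripper_width: 0.274
grasp_force: 0.0
the job is handed in; nothing more can be done
None
```

I set the 32, 25, 16 and 10 mm mandrels down in rests 1 to 4 from the end-stop (left) and handed the job in at about 33 s; the last measurement showed all four fully seated with heads outside the V's, but hand-in returned no verdict.

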